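Put three mixed-up watches back in their own job trays

TASK

The three watches have got into the wrong job trays. Put each one back, dial up, in the middle of the grey cushion in the tray that holds the bracelet of its own metal (steel, gold or black), parking one on the purple spare cushion meanwhile, as only one watch fits on a cushion. Set every watch down gently, never on the bare bench or the tray floor, and leave the loupe, the dust cover and the oil stand where they are.

Things in the scene. Friction and masses are not known exactly. Their poses are not given: they have to be found in the camera images.
- steel_watch_centre (a point): centre, 6 mm above the underside, of the watch with silver steel case and light blue dial; starts dial up in the black bracelet's tray. x to the crown, y to 12 o'clock, z up. 12 mm thick, case 40 mm across, crown 4 mm more at +x. Grip the flat lug ends, 48 mm apart along y, 24 mm wide, 1.5-8.5 mm above the underside; they overhang the cushion, free 15 mm below. 60-120 g
- gold_watch_centre (a point): centre, 6 mm above the underside, of the watch with gold case and cream dial; starts dial up in the steel bracelet's tray. x to the crown, y to 12 o'clock, z up. 12 mm thick, case 40 mm across, crown 4 mm more at +x. Grip the flat lug ends, 48 mm apart along y, 24 mm wide, 1.5-8.5 mm above the underside; they overhang the cushion, free 15 mm below. 60-120 g
- black_watch_centre (a point): centre, 6 mm above the underside, of the watch with black case and black dial with orange hands; starts dial up in the gold bracelet's tray. x to the crown, y to 12 o'clock, z up. 12 mm thick, case 40 mm across, crown 4 mm more at +x. Grip the flat lug ends, 48 mm apart along y, 24 mm wide, 1.5-8.5 mm above the underside; they overhang the cushion, free 15 mm below. 60-120 g
- steel_tray_seat (a point): middle of the flat top of the grey cushion in the blue tray holding the silver steel bracelet (two 74 mm halves side by side, 50 and 77 mm to +x, under 8 mm high). z up. Cushion top 35 mm across, 30 mm above the bench, no rim; foot 40 mm across. Tray reaches 48 mm to +-y and -x, 94 mm to +x; rims 8 mm high. All fixed
- gold_tray_seat (a point): middle of the flat top of the grey cushion in the blue tray holding the gold bracelet (two 74 mm halves side by side, 50 and 77 mm to +x, under 8 mm high). z up. Cushion top 35 mm across, 30 mm above the bench, no rim; foot 40 mm across. Tray reaches 48 mm to +-y and -x, 94 mm to +x; rims 8 mm high. All fixed
- black_tray_seat (a point): middle of the flat top of the grey cushion in the blue tray holding the black bracelet (two 74 mm halves side by side, 50 and 77 mm to +x, under 8 mm high). z up. Cushion top 35 mm across, 30 mm above the bench, no rim; foot 40 mm across. Tray reaches 48 mm to +-y and -x, 94 mm to +x; rims 8 mm high. All fixed
- spare_seat (a point): middle of the flat top of the purple spare cushion that stands by itself on the bench, empty at the start. Top 35 mm across and 30 mm above the bench, foot 62 mm across and 6 mm high; no rim or recess. z up. It stays put
- loupe: watchmaker's loupe, a black eyepiece 37 mm across at the top, 30 mm high, standing on the bench; origin under its centre. To be left alone
- dust_cover: clear dust cover with a black knob over an open movement on a black base, 68 mm across, 52 mm high; origin under its centre. To be left alone
- oil_stand: grey oil stand 45 mm (x) by 150 mm (y) with four red-capped oil cups in a row, 32 mm high; origin under its centre. To be left alone
Not all that is in view belongs to the job. Of the things that look like the part that bears black_watch_centre, the smallest one is meant.

How it is judged (in metres and radians):
On the way:
1. one of the watches lies dial up on the purple spare cushion, let go (((horizontal distance between steel_watch_centre and spare_seat below 0.012 m and z of steel_watch_centre in the frame of spare_seat between 0.002 and 0.01 m and angle between steel_watch_centre's own z axis and vertical below 0.12 rad and contact force between the fingers and steel_watch below 0.1 N) or (horizontal distance between gold_watch_centre and spare_seat below 0.012 m and z of gold_watch_centre in the frame of spare_seat between 0.002 and 0.01 m and angle between gold_watch_centre's own z axis and vertical below 0.12 rad and contact force between the fingers and gold_watch below 0.1 N) or (horizontal distance between black_watch_centre and spare_seat below 0.012 m and z of black_watch_centre in the frame of spare_seat between 0.002 and 0.01 m and angle between black_watch_centre's own z axis and vertical below 0.12 rad and contact force between the fingers and black_watch below 0.1 N))), for 0.2 s.
At the end, for the whole second after the job is handed in: each watch lies at rest, dial up and level (within 7 degrees), on the cushion of the tray with the bracelet of its own metal, its centre within 10 mm of the cushion's centre; the purple cushion is empty again (horizontal distance between steel_watch_centre and steel_tray_seat below 0.01 m and z of steel_watch_centre in the frame of steel_tray_seat between 0.002 and 0.01 m and angle between each of steel_watch_centre, gold_watch_centre, black_watch_centre's own z axis and vertical below 0.12 rad and linear speed of each of steel_watch, gold_watch, black_watch below 0.02 m/s and angular speed of each of steel_watch, gold_watch, black_watch below 0.2 rad/s and horizontal distance between gold_watch_centre and gold_tray_seat below 0.01 m and z of gold_watch_centre in the frame of gold_tray_seat between 0.002 and 0.01 m and horizontal distance between black_watch_centre and black_tray_seat below 0.01 m and z of black_watch_centre in the frame of black_tray_seat between 0.002 and 0.01 m); the robot touches nothing.
It fails at once if a watch is put or dropped on the bare bench or a tray floor (its centre below 22 mm) (height (world z) of any of steel_watch_centre, gold_watch_centre, black_watch_centre below 0.022 m).
It fails at once if a watch is dropped or slammed (faster than 0.6 m/s less than 20 mm above where it lies on a cushion) ((height (world z) of steel_watch_centre below 0.056 m and linear speed of steel_watch above 0.6 m/s) or (height (world z) of gold_watch_centre below 0.056 m and linear speed of gold_watch above 0.6 m/s) or (height (world z) of black_watch_centre below 0.056 m and linear speed of black_watch above 0.6 m/s)).
It fails at once if the loupe, the dust cover or the oil stand is shifted by more than 20 mm (distance of any of loupe, dust_cover, oil_stand from where it was at the start of the episode above 0.02 m).
It also fails if it takes over 88 s, if anything falls off the work surface, if the arm or the gripper's body presses on something with over 40 N, if the wrist force passes 120 N, or if a joint passes its speed limit or range.

ROBOT

A 6-joint arm with a two-finger parallel gripper is mounted at the origin on the work surface. World frame = base frame: x ahead of the robot, y to its left, z up, the work surface at z = 0. Lengths are in m, angles in degrees, forces in N, time in s.
With the tool pointing down it reaches from about 0.3 to 0.75 m from the base axis. Payload 8.5 kg.
Tool frame: the origin (TCP) lies at the very end of the fingers, on their centre line; the grasp point (between the pads) lies 19 mm behind it; z points along the fingers, y is the line along which they close (so a half turn about z gives the same grasp; the last joint's range is limited). The gripper opens to 85 mm and grips with 20 to 120 N. Pads are 22 mm wide; open, the fingers measure 114 mm over their backs; the gripper's body (76 mm by 85 mm) begins 54 mm behind the grasp point. The pads swing forward as they close: fully open they stand 13 mm farther back than shut.
Start: joints at [59.685, 21.807, 74.336, -0, 83.858, -12.336], TCP at [0.17, 0.523, 0.231] pointing down, gripper open.
Joint ranges: [-178.18, 178.18], [-50.72, 133.34], [12.68, 142.11], [-81.47, 261.47], [9.98, 163.14], [-165.26, 165.26]. Speed limits (degrees/s): [136.94, 136.94, 180, 180, 180, 180].

INTERFACE

Orientations are given as a 3x3 rotation matrix whose columns are the frame's x, y, z axes.
In Python, from rig import env gives the robot as it stands.
- The arm moves only by the tool move_arm, never from a script. Its argument "plan" is a list of rows, each a list of 7 numbers: the turn, a rotation vector about the tool's x, y, z in degrees, then the shift along the tool's x, y, z in cm, then the gripper command: -1 is shut, 1 is fully open, values between are in proportion. In form: [[ax, ay, az, tx, ty, tz, jaw], ...]. A call has 1 to 5 rows; each row is the pose to reach, as a shift and turn from the pose commanded when the call began, along the tool's axes at that moment; what a row does not reach only later rows make up. A row lasts 1/10 s, in which the tool goes at most 50 mm and 8.59 degrees, less where a joint would pass 70% of its speed; a pose out of reach is approached as far as the arm can. A call with a gripper value outside its range is refused whole. The fingers move at their own pace and stop on an object; "squeeze" is the grip in N (left out, the last holds). Time passes only in rows, so rows that repeat a pose let the fingers close. It gives the time, the measured TCP pose, the force, the opening and the grip force at its end, in the units of the state.
- env.observe(): the state, without advancing time (a new reading comes with each control period).
- env.get_image(name): name is "scene" or "top"; returns a dict with "color" (480x640x3 uint8, red, green, blue), "fov_y" (degrees; the focal length in pixels is half the picture's height over the tangent of half this angle, whatever the lens; pixels are square), "cx", "cy" (the principal point, pixels), "distortion" ([k1, k2, p1, p2, k3] as OpenCV has them; the pictures are not rectified), "R" (3x3) and "t" (3): a world point X has camera coordinates R X + t. Camera axes: x right, y down, z forward; pixel columns grow to the right and rows downward; lengths in m; the calibration is good to about 2 mm. A picture is of the moment at which its call begins. There is no depth.
- env.close_job(): hands the job in; it is judged then, once.
Trained networks look in a picture, given as the dict that the camera call returned (one of the last four; its "shot" number tells which), for a name from the list of things; names that differ only in an ending like _2 or _b are one class to them, and where a whole thing is asked for, a point or a joint stands for the part that bears it (a point fixed in the world has none). Each returns a list of dicts, best first, with "conf" (0 to 1); they miss things now and then, are a little off and sometimes report something else, mostly with a low value. They report only what shows in the picture. A call takes as long as a camera call. They do not tell look-alikes from the thing itself.
- env.outline_of(target, picture): "mask" (480x640 bool, what is visible of it) and "bbox" ([centre column, centre row, width, height] in pixels, round what is visible of it).
- env.tip_of(target, picture): "pixel" ([column, row] in pixels: a listed point, or the origin of a listed thing).
The state is a dict: "time_s": time; "q": joint angles; "qvel": joint speeds; "joint_efforts": joint torques, N m; "position": TCP position; "tool_rot": TCP orientation; "ft_force": force on the tool from outside, world axes, zero at the start; "wrist_torque": the same for the moment, N m; "grip_width": finger opening in m; "gripper_force": force on a finger pad.
Only numpy, scipy, OpenCV 4.12 (cv2) and the standard library are available. Lean on these libraries where they do the work, as an engineer would, in place of code of your own. Each camera call takes 0.05 s, during which the arm holds its last target. There are 200 camera calls.

## Working session

There is one attempt and no reset: what is moved stays moved. The work goes in short steps, Python scripts to look and compute and a tool call to move; the robot and the scene stay as the last step left them, time stands still between calls to the robot, and variables do not carry over. Pictures are saved under pics/ and viewed, at most 14 in all, crops included, and the job is handed in when it is done.

Besides the shell and the picture viewer there is one more tool, called after "Request:" in YAML: its name, and indented under it one key for each argument. move_arm: Moves the arm, as the interface text tells. Its arguments: {"type":"object","properties":{"plan":{"type":"array"},"squeeze":{"type":"number"}},"required":["plan"]}

```bash
mkdir -p pics; cat > h.py <<'E'
import numpy as np, cv2
from rig import env
def ray(p,px):
    f=240/np.tan(np.radians(p["fov_y"]/2)); K=np.array([[f,0,p["cx"]],[0,f,p["cy"]],[0,0,1]])
    u=cv2.undistortPoints(np.array([[px]],float),K,np.array(p["distortion"],float))[0,0]
    R=np.array(p["R"]);t=np.array(p["t"]); return -R.T@t, R.T@np.array([u[0],u[1],1])
def atz(p,px,z):
    o,d=ray(p,px); return o+d*(z-o[2])/d[2]
def proj(p,X):
    f=240/np.tan(np.radians(p["fov_y"]/2)); K=np.array([[f,0,p["cx"]],[0,f,p["cy"]],[0,0,1]])
    r,_=cv2.Rodrigues(np.array(p["R"],float))
    return cv2.projectPoints(np.array(X,float).reshape(-1,3),r,np.array(p["t"],float),K,np.array(p["distortion"],float))[0][:,0]
def save(p,n,crop=None,k=1):
    c=p["color"][:,:,::-1]
    if crop: a,b,w,h=crop; c=c[b:b+h,a:a+w]
    cv2.imwrite("pics/"+n,cv2.resize(c,None,fx=k,fy=k,interpolation=cv2.INTER_CUBIC))
E
python3 - <<'E'
from h import *
Z=dict(steel_watch_centre=.036,gold_watch_centre=.036,black_watch_centre=.036,steel_tray_seat=.03,gold_tray_seat=.03,black_tray_seat=.03,spare_seat=.03,loupe=0,dust_cover=0,oil_stand=0)
for c in("top","scene"):
    p=env.get_image(c); save(p,c+"0.png"); print(c,np.round(ray(p,[320,240])[0],2))
    np.save(c+".npy",p,allow_pickle=True)
    for n,z in Z.items():
        for d in env.tip_of(n,p)[:3]:
            print(n,round(d["conf"],2),np.round(d["pixel"]),np.round(atz(p,d["pixel"],z)[:2],4))
s=env.observe(); print(s["time_s"],s["position"],s["tool_rot"],s["grip_width"])
E
```

```text
top [0.26 0.04 1.2 ]
steel_watch_centre 0.58 [279. 196.] [0.5999 0.1188]
gold_watch_centre 0.36 [275. 194.] [0.6042 0.1279]
gold_watch_centre 0.23 [296. 311.] [0.3682 0.0791]
black_watch_centre 0.78 [132. 250.] [0.4843 0.4107]
black_watch_centre 0.63 [188. 328.] [0.3312 0.2889]
black_watch_centre 0.62 [183. 267.] [0.4513 0.3056]
steel_tray_seat 0.74 [523. 258.] [ 0.4816 -0.3701]
gold_tray_seat 0.88 [189. 267.] [0.4517 0.2958]
black_tray_seat 0.9 [274. 194.] [0.6064 0.13  ]
black_tray_seat 0.18 [477. 153.] [ 0.7015 -0.2893]
spare_seat 0.73 [402. 218.] [ 0.5599 -0.132 ]
loupe 0.84 [300. 311.] [0.3704 0.0725]
loupe 0.49 [180. 267.] [0.4577 0.321 ]
dust_cover 0.97 [478. 152.] [ 0.7148 -0.2988]
dust_cover 0.4 [275. 195.] [0.6124 0.1313]
oil_stand 0.89 [190. 147.] [0.7177 0.3148]
oil_stand 0.66 [477. 151.] [ 0.7169 -0.298 ]
oil_stand 0.22 [278. 199.] [0.6051 0.1244]
scene [1.17 0.19 0.63]
steel_watch_centre 0.8 [347. 292.] [0.6013 0.1241]
gold_watch_centre 0.72 [132. 223.] [ 0.4898 -0.3626]
black_watch_centre 0.69 [442. 227.] [0.3719 0.2932]
black_watch_centre 0.66 [504. 281.] [0.5147 0.4053]
black_watch_centre 0.64 [451. 249.] [0.4429 0.3111]
steel_tray_seat 0.56 [137. 221.] [ 0.4731 -0.3612]
steel_tray_seat 0.4 [225. 259.] [ 0.5529 -0.1264]
black_tray_seat 0.87 [346. 291.] [0.5926 0.1215]
spare_seat 0.65 [221. 260.] [ 0.5591 -0.1318]
loupe 0.61 [345. 228.] [0.3713 0.0851]
dust_cover 0.66 [109. 316.] [ 0.7143 -0.2948]
oil_stand 0.31 [349. 289.] [0.557  0.1234]
1.1 [0.16974185 0.52312669 0.23133351] [[-9.51177944e-01  3.08643027e-01 -1.79721055e-05]
 [ 3.08643027e-01  9.51177944e-01  9.03361056e-06]
 [ 1.98828313e-05  3.04560609e-06 -1.00000000e+00]] 0.0856232825082128
```

View pics/top0.png

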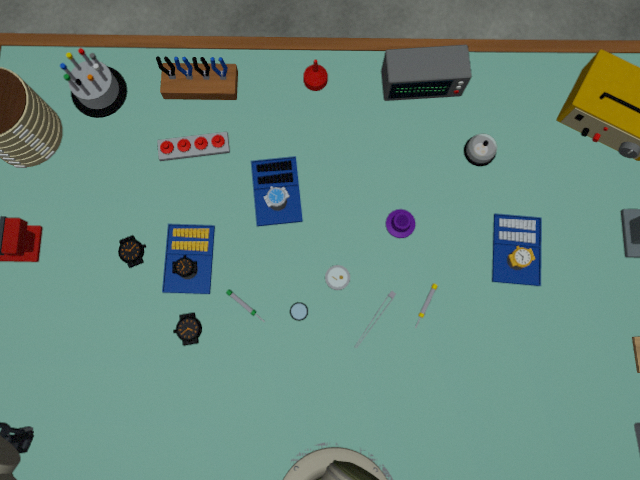

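View pics/scene0.png

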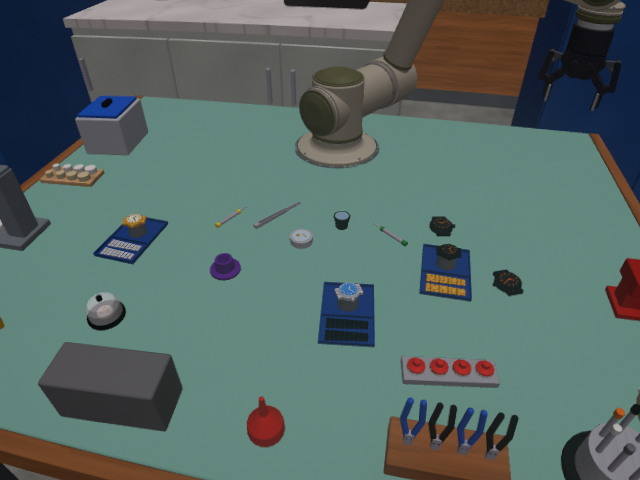

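Top view: black watches at (132,251) and (188,328), both on bare bench, and (184,267), on the gold tray's cushion. The last looks smallest and fits "in the gold bracelet's tray". Confirming in a crop together with the other watches.

```bash
python3 - <<'E'
from h import *
p=np.load("top.npy",allow_pickle=True).item(); c=p["color"][:,:,::-1]
q=np.load("scene.npy",allow_pickle=True).item(); e=q["color"][:,:,::-1]
R=lambda a,k,s: cv2.resize(a,s,interpolation=cv2.INTER_CUBIC)
big=R(c[225:350,110:210],4,(400,500))
cv2.imwrite("pics/blk.png",np.hstack([big,R(e[205:305,420:530],4,(400,364))[:,:,:]if 0 else cv2.copyMakeBorder(R(e[205:305,420:530],4,(400,364)),0,136,0,0,cv2.BORDER_CONSTANT)]))
def t(a,u,v,r=18): return R(a[v-r:v+r,u-r:u+r],8,(260,260))
cv2.imwrite("pics/w.png",np.vstack([np.hstack([t(c,277,197),t(c,521,257),t(c,184,267)]),np.hstack([t(e,348,292),t(e,134,222),t(e,449,251)])]))
# trays
hsv=cv2.cvtColor(p["color"],cv2.COLOR_RGB2HSV)
m=cv2.inRange(hsv,(105,120,50),(125,255,255))
m=cv2.morphologyEx(m,cv2.MORPH_OPEN,np.ones((3,3)))
cs,_=cv2.findContours(m,cv2.RETR_EXTERNAL,cv2.CHAIN_APPROX_NONE)
for k in cs:
    if cv2.contourArea(k)<1500: continue
    W=np.array([atz(p,x,0.006)[:2] for x in k[:,0].astype(float)])
    h=cv2.convexHull(W.astype(np.float32)); r=cv2.minAreaRect(h)
    print(np.round(k[:,0].mean(0)),np.round(r[0],4),np.round(r[1],4),round(r[2],1),np.round(cv2.boxPoints(r),3).tolist())
E
```

```text
[188. 251.] [0.4745 0.3033] [0.0964 0.1408] 89.0 [[0.40299999713897705, 0.25600001215934753], [0.5440000295639038, 0.2540000081062317], [0.5460000038146973, 0.3499999940395355], [0.4050000011920929, 0.3529999852180481]]
[515. 243.] [ 0.5041 -0.3669] [0.0961 0.1412] 85.7 [[0.4300000071525574, -0.4099999964237213], [0.5709999799728394, -0.41999998688697815], [0.578000009059906, -0.3240000009536743], [0.43700000643730164, -0.3140000104904175]]
[276. 191.] [0.6212 0.1279] [0.142  0.0942] 7.0 [[0.5450000166893005, 0.16599999368190765], [0.5559999942779541, 0.0729999989271164], [0.6970000267028809, 0.09000000357627869], [0.6859999895095825, 0.18299999833106995]]
```

View pics/blk.png

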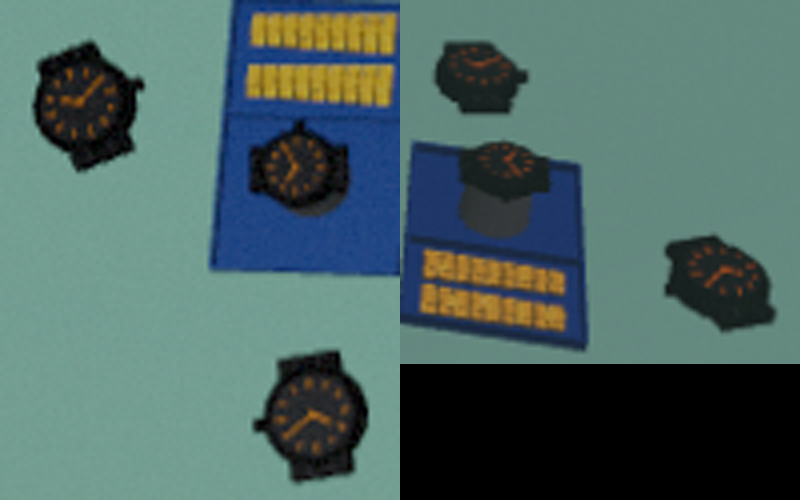

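View pics/w.png

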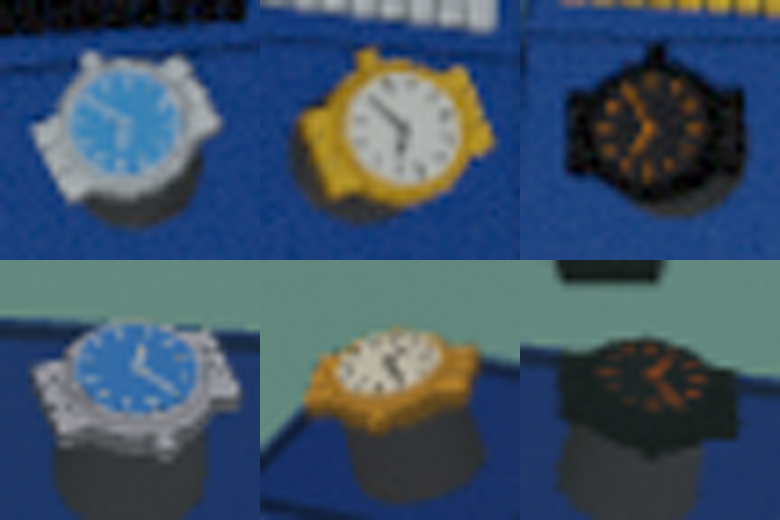

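Crop confirms: the bench watches at (132,251) and (188,328) are clearly larger; the one on the gold-tray cushion at (184,267) is the smallest, so it's the target. Now fit watch poses with both views.

```bash
cat > fit.py <<'E'
from h import *
from scipy.optimize import minimize
S=4
def sil(p,x,y,a,zb):
    th=np.linspace(0,2*np.pi,40); parts=[]
    c=np.c_[20*np.cos(th),20*np.sin(th)]
    parts.append(np.vstack([np.c_[c,0*th+1],np.c_[c*.9,0*th+12]]))
    b=np.array([[i,j] for i in(-12,12) for j in(-24,24)])
    parts.append(np.vstack([np.c_[b,[1.5]*4],np.c_[b,[8.5]*4]]))
    parts.append(np.array([[i,j,k] for i in(15,24) for j in(-2.5,2.5) for k in(3.5,8.5)]))
    M=np.zeros((480*S,640*S),np.uint8); C,s=np.cos(a),np.sin(a)
    for q in parts:
        q=q/1000.; X=np.c_[x+C*q[:,0]-s*q[:,1],y+s*q[:,0]+C*q[:,1],zb+q[:,2]]
        h=cv2.convexHull(np.round((proj(p,X)+.5)*S).astype(np.int32)); cv2.fillConvexPoly(M,h,1)
    return M
def fit(obs,x0):
    big=[(p,cv2.resize(m.astype(np.uint8),None,fx=S,fy=S,interpolation=cv2.INTER_NEAREST)) for p,m in obs]
    def cost(v):
        r=0
        for p,m in big:
            s=sil(p,v[0]/100,v[1]/100,v[2]/10,.03); r+=1-(s&m).sum()/max(1,(s|m).sum())
        return r/len(big)
    best=min((minimize(cost,[x0[0]*100,x0[1]*100,(x0[2]+d)*10],method="Nelder-Mead",options=dict(initial_simplex=np.array([x0[0]*100,x0[1]*100,(x0[2]+d)*10])+np.array([[0,0,0],[.5,0,0],[0,.5,0],[0,0,1.5]]),xatol=.01,fatol=1e-3)) for d in(-.2,.2)),key=lambda r:r.fun)
    v=best.x; return v[0]/100,v[1]/100,np.degrees(v[2]/10),best.fun
def look(names):
    P=[env.get_image("top"),env.get_image("scene")]; out={}
    for n,x0 in names.items():
        obs=[]
        for p in P:
            w=proj(p,[x0[0],x0[1],.036])[0]
            ds=[d for d in env.outline_of(n,p) if np.hypot(*(np.array(d["bbox"][:2])-w))<14]
            if ds: obs.append((p,ds[0]["mask"]))
        if obs:
            out[n]=fit(obs,x0); print(n,len(obs),np.round(out[n],4))
            for o in obs: print("   single",np.round(fit([o],x0),4))
        else: print(n,"none")
    return P
E
python3 - <<'E'
from fit import *
P=look(dict(steel_watch_centre=(.6,.122,np.radians(25)),gold_watch_centre=(.485,-.365,np.radians(17)),black_watch_centre=(.45,.305,0)))
p=P[0]; hsv=cv2.cvtColor(p["color"],cv2.COLOR_RGB2HSV); m=cv2.inRange(hsv,(130,80,40),(160,255,255))
k=max(cv2.findContours(m,0,1)[0],key=cv2.contourArea); r=cv2.minEnclosingCircle(k); print("spare foot",atz(p,r[0],.004)[:2],r)
E
```

```text
steel_watch_centre 2 [ 0.5993  0.1269 24.5617  0.129 ]
   single [ 0.6008  0.1269 27.1111  0.0858]
   single [ 0.5968  0.1263 27.6268  0.0867]
gold_watch_centre 2 [ 0.4826 -0.3668 20.0398  0.1743]
   single [ 0.4836 -0.3668 18.9494  0.0836]
   single [ 0.4781 -0.3653 21.7695  0.1591]
black_watch_centre 2 [ 0.4526  0.3047 -0.842   0.1356]
   single [0.4534 0.305  0.6911 0.0615]
   single [0.4491 0.3036 1.2938 0.1587]
spare foot [ 0.55541387 -0.13074856] ((400.1194763183594, 223.1548614501953), 14.403364181518555)
```

Steel (0.600,0.127, 26°), gold (0.483,-0.3665, 19.5°), black (0.4525,0.305, 0°). The trays' seats are: steel (0.481,-0.365), gold (0.4515,0.304), black (0.598,0.1255). The spare cushion is at (0.556,-0.131). Plan: black→spare, gold, steel, black.

Request:
move_arm:
  plan:
    - [0,0,-18,-16.8,-6,6.5,1]
    - [0,0,-18,-16.8,-6,6.5,1]
    - [0,0,-18,-16.8,-6,6.5,1]
    - [0,0,-18,-16.8,-6,6.5,1]
    - [0,0,-18,-16.8,-6,6.5,1]
  squeeze: 50

```text
time_s: 2.0
position: [0.314, 0.411, 0.1644]
tool_rot: [[-1.0, 0.005, -0.002], [0.005, 1.0, -0.003], [0.002, -0.003, -1.0]]
ft_force: [-0.4, 0.8, -0.0]
grip_width: 0.0854
gripper_force: 0.0
```

Request:
move_arm:
  plan:
    - [0,0,0,-14.1,-10.9,6.5,1]
    - [0,0,0,-14.1,-10.9,6.5,1]
    - [0,0,0,-14.1,-10.9,6.5,1]
    - [0,0,0,-14.1,-10.9,6.5,1]
    - [0,0,0,-14.1,-10.9,6.5,1]

```text
time_s: 2.5
position: [0.4546, 0.3029, 0.0997]
tool_rot: [[-1.0, 0.004, -0.001], [0.004, 1.0, -0.001], [0.001, -0.001, -1.0]]
ft_force: [-0.2, 0.6, -0.0]
grip_width: 0.0853
gripper_force: 0.0
```

Request:
move_arm:
  plan:
    - [0,0,0,0.2,0.1,4.5,1]
    - [0,0,0,0.2,0.1,7,1]
    - [0,0,0,0.2,0.1,8.6,1]
    - [0,0,0,0.2,0.1,8.6,1]
    - [0,0,0,0.2,0.1,8.6,0.3]

```text
time_s: 3.0
position: [0.45, 0.307, 0.0161]
tool_rot: [[-1.0, -0.001, 0.001], [-0.001, 1.0, 0.0], [-0.001, 0.0, -1.0]]
ft_force: [0.3, 0.6, 1.1]
grip_width: 0.0737
gripper_force: 0.0
```

Request:
move_arm:
  plan:
    - [0,0,0,0,0,0,-1]
    - [0,0,0,0,0,0,-1]
    - [0,0,0,0,0,0,-1]
    - [0,0,0,0,0,0,-1]
    - [0,0,0,0,0,0,-1]

```text
time_s: 3.5
position: [0.4505, 0.3067, 0.0168]
tool_rot: [[-1.0, -0.0, 0.002], [-0.0, 1.0, 0.001], [-0.002, 0.001, -1.0]]
ft_force: [-1.8, 0.1, 6.0]
grip_width: 0.047
gripper_force: 51.0
```

Request:
move_arm:
  plan:
    - [0,0,0,0,0,-1,-1]
    - [0,0,0,0,0,-3,-1]
    - [0,0,0,0,0,-6,-1]
    - [0,0,0,0,0,-8.5,-1]
    - [0,0,0,0,0,-8.5,-1]

```text
time_s: 4.0
position: [0.4515, 0.3069, 0.1043]
tool_rot: [[-1.0, -0.0, 0.007], [-0.0, 1.0, 0.003], [-0.007, 0.003, -1.0]]
ft_force: [0.7, 0.2, -0.9]
grip_width: 0.0466
gripper_force: 51.7
```

```bash
python3 - <<'E'
from h import *
p=env.get_image("scene"); w=proj(p,[.45,.305,.13])[0].astype(int); save(p,"lift.png",(max(0,w[0]-60),w[1]-60,120,120),4)
s=env.observe(); print(s["position"],s["grip_width"],s["gripper_force"],s["ft_force"])
E
```

```text
[0.45063884 0.30653701 0.10221057] 0.046678166049007416 51.738799810409546 [ 0.16945738 -0.85129954 -0.48900119]
```

View pics/lift.png

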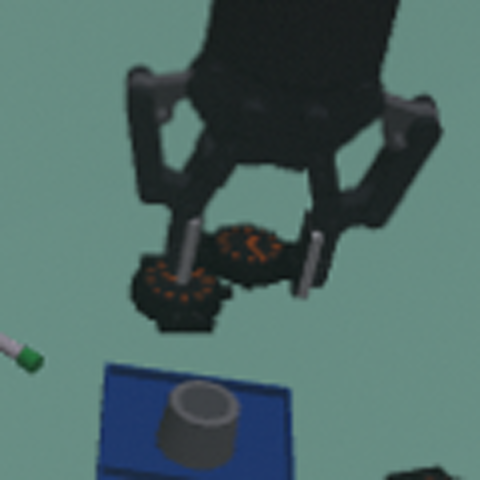

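Watch at crop (250,255) hangs level between the fingers; the gold tray cushion is empty.

Request:
move_arm:
  plan:
    - [0,0,0,-1.0,-4.0,0,-1]
    - [0,0,0,-2.1,-9,0,-1]
    - [0,0,0,-3.2,-13.5,0,-1]
    - [0,0,0,-4.3,-18,0,-1]
    - [0,0,0,-5.2,-21.9,0,-1]

```text
time_s: 4.55
position: [0.5018, 0.0851, 0.0995]
tool_rot: [[-1.0, 0.0, -0.002], [0.0, 1.0, -0.0], [0.002, -0.0, -1.0]]
ft_force: [0.9, 1.2, -0.9]
grip_width: 0.0468
gripper_force: 51.8
```

Request:
move_arm:
  plan:
    - [0,0,0,-1.1,-4.5,0,-1]
    - [0,0,0,-2.2,-9,0,-1]
    - [0,0,0,-3.4,-14,0,-1]
    - [0,0,0,-4.5,-18.5,0,-1]
    - [0,0,0,-5.2,-21.9,0,-1]

```text
time_s: 5.05
position: [0.5541, -0.1345, 0.0992]
tool_rot: [[-1.0, 0.001, -0.001], [0.001, 1.0, 0.0], [0.001, 0.0, -1.0]]
ft_force: [0.1, -0.6, -1.0]
grip_width: 0.0467
gripper_force: 51.8
```

Request:
move_arm:
  plan:
    - [0,0,0,0,0,0,-1]
    - [0,0,0,0,0,0,-1]

```text
time_s: 5.25
position: [0.5535, -0.1317, 0.0992]
tool_rot: [[-1.0, 0.001, -0.002], [0.001, 1.0, 0.001], [0.002, 0.001, -1.0]]
ft_force: [-0.6, 0.5, -1.5]
grip_width: 0.0466
gripper_force: 51.8
```

Request:
move_arm:
  plan:
    - [0,0,0,-0.1,0,3.5,-1]
    - [0,0,0,-0.1,0,6,-1]
    - [0,0,0,-0.1,0,7.3,-1]
    - [0,0,0,-0.1,0,7.9,-1]
    - [0,0,0,-0.1,0,8.0,-1]

```text
time_s: 5.75
position: [0.5552, -0.1311, 0.0203]
tool_rot: [[-1.0, -0.001, -0.0], [-0.001, 1.0, 0.0], [0.0, 0.0, -1.0]]
ft_force: [0.4, -0.2, -0.3]
grip_width: 0.0468
gripper_force: 51.8
```

Request:
move_arm:
  plan:
    - [0,0,0,0,0,0.1,-1]
    - [0,0,0,0,0,0.2,-1]
    - [0,0,0,0,0,0.2,-1]

```text
time_s: 6.05
position: [0.5555, -0.1318, 0.0189]
tool_rot: [[-1.0, -0.0, 0.001], [-0.0, 1.0, -0.0], [-0.001, -0.0, -1.0]]
ft_force: [0.8, 0.4, -0.3]
grip_width: 0.0468
gripper_force: 51.8
```

Request:
move_arm:
  plan:
    - [0,0,0,0,0,0.1,-1]
    - [0,0,0,0,0,0.2,-1]
    - [0,0,0,0,0,0.2,-1]

```text
time_s: 6.35
position: [0.5553, -0.1318, 0.0168]
tool_rot: [[-1.0, -0.0, 0.001], [-0.0, 1.0, -0.0], [-0.001, -0.0, -1.0]]
ft_force: [-1.3, -0.0, 3.7]
grip_width: 0.0469
gripper_force: 52.3
```

Request:
move_arm:
  plan:
    - [0,0,0,0,0,0.1,-1]
    - [0,0,0,0,0,0.1,-1]

```text
time_s: 6.55
position: [0.5554, -0.1318, 0.0167]
tool_rot: [[-1.0, -0.0, 0.001], [-0.0, 1.0, -0.001], [-0.001, -0.001, -1.0]]
ft_force: [-4.1, -0.0, 14.2]
grip_width: 0.0466
gripper_force: 53.2
```

Request:
move_arm:
  plan:
    - [0,0,0,0,0,-0.1,-1]
    - [0,0,0,0,0,-0.1,0.4]
    - [0,0,0,0,0,-0.1,0.6]
    - [0,0,0,0,0,-0.1,0.6]
    - [0,0,0,0,0,-0.1,0.6]

```text
time_s: 7.05
position: [0.5552, -0.1317, 0.0161]
tool_rot: [[-1.0, -0.0, -0.0], [-0.0, 1.0, 0.0], [0.0, 0.0, -1.0]]
ft_force: [0.4, 0.9, 0.6]
grip_width: 0.0687
gripper_force: 0.0
```

Request:
move_arm:
  plan:
    - [0,0,0,0,0,-1,0.7]
    - [0,0,0,0,0,-4,0.7]
    - [0,0,0,0,0,-8,0.7]
    - [0,0,0,0,0,-8.5,0.7]
    - [0,0,0,0,0,-8.5,0.7]

```text
time_s: 7.55
position: [0.5557, -0.1319, 0.1029]
tool_rot: [[-1.0, -0.0, 0.003], [-0.0, 1.0, -0.001], [-0.003, -0.001, -1.0]]
ft_force: [-0.0, -0.2, 0.2]
grip_width: 0.0727
gripper_force: 0.0
```

```bash
python3 - <<'E'
from h import *
p=env.get_image("scene"); w=proj(p,[.556,-.131,.05])[0].astype(int); save(p,"spare.png",(w[0]-50,w[1]-50,100,90),4)
E
```

```text
(no output)
```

View pics/spare.png

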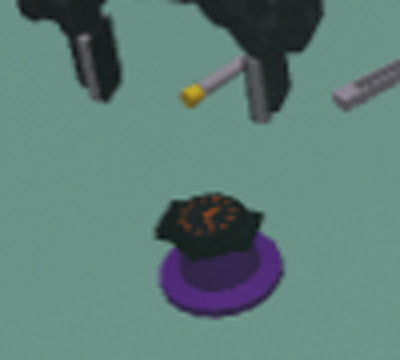

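Black watch at crop (210,215) lies dial up on the purple cushion (foot centre (222,270)). Quick numeric check of the centring.

```bash
python3 - <<'E'
from fit import *
P=look(dict(black_watch_centre=(.556,-.131,0.)))
p=P[1]; hsv=cv2.cvtColor(p["color"],cv2.COLOR_RGB2HSV); m=cv2.inRange(hsv,(130,80,40),(160,255,255))
k=max(cv2.findContours(m,0,1)[0],key=cv2.contourArea); x,y,w,h=cv2.boundingRect(k)
print((x,y,w,h))
th=np.linspace(0,6.28,60)
for c in((.556,-.131),(.556,-.127),(.56,-.131)):
    f=proj(p,np.c_[c[0]+.031*np.cos(th),c[1]+.031*np.sin(th),0*th+.006]); g=proj(p,np.c_[c[0]+.031*np.cos(th),c[1]+.031*np.sin(th),0*th])
    print(c,np.vstack([f,g]).min(0),np.vstack([f,g]).max(0))
E
```

```text
black_watch_centre 1 [ 0.5542 -0.1311  1.6754  0.1504]
   single [ 0.5542 -0.1311  1.6754  0.1504]
(211, 259, 29, 21)
(0.556, -0.131) [207.98668787 257.99571429] [239.46656134 281.36473051]
(0.556, -0.127) [209.86101219 258.25447947] [241.34800897 281.6549769 ]
(0.56, -0.131) [207.22260775 259.27230192] [238.81119873 282.78041233]
```

Request:
move_arm:
  plan:
    - [0,0,-19.5,7.3,-23.4,0,1]
    - [0,0,-19.5,7.3,-23.4,0,1]
    - [0,0,-19.5,7.3,-23.4,0,1]
    - [0,0,-19.5,7.3,-23.4,0,1]
    - [0,0,-19.5,7.3,-23.4,0,1]

```text
time_s: 8.3
position: [0.482, -0.365, 0.1005]
tool_rot: [[-0.942, -0.334, -0.001], [-0.334, 0.942, 0.001], [0.001, 0.001, -1.0]]
ft_force: [0.7, 0.7, -0.1]
grip_width: 0.0853
gripper_force: 0.0
```

Request:
move_arm:
  plan:
    - [0,0,0,0,0,0,1]
    - [0,0,0,0,0,0,1]

```text
time_s: 8.5
position: [0.4823, -0.364, 0.1003]
tool_rot: [[-0.943, -0.332, -0.001], [-0.332, 0.943, 0.002], [0.001, 0.002, -1.0]]
ft_force: [0.3, 0.3, 0.9]
grip_width: 0.0853
gripper_force: 0.0
```

Request:
move_arm:
  plan:
    - [0,0,0,0,-0.2,4.5,1]
    - [0,0,0,0,-0.2,7,1]
    - [0,0,0,0,-0.2,8.4,1]
    - [0,0,0,0,-0.2,8.4,1]
    - [0,0,0,0,-0.2,8.4,0.3]

```text
time_s: 9.0
position: [0.4844, -0.3651, 0.0182]
tool_rot: [[-0.942, -0.335, 0.001], [-0.335, 0.942, -0.001], [-0.0, -0.001, -1.0]]
ft_force: [0.3, -0.5, 0.8]
grip_width: 0.0734
gripper_force: 0.0
```

Request:
move_arm:
  plan:
    - [0,0,0,0,0,0,-1]
    - [0,0,0,0,0,0,-1]
    - [0,0,0,0,0,0,-1]
    - [0,0,0,0,0,0,-1]
    - [0,0,0,0,0,0,-1]

```text
time_s: 9.5
position: [0.4843, -0.3656, 0.0189]
tool_rot: [[-0.943, -0.334, 0.002], [-0.334, 0.943, -0.002], [-0.001, -0.002, -1.0]]
ft_force: [-1.0, 1.1, 4.7]
grip_width: 0.047
gripper_force: 51.3
```

Request:
move_arm:
  plan:
    - [0,0,0,0,0,-1,-1]
    - [0,0,0,0,0,-3,-1]
    - [0,0,0,0,0,-6,-1]
    - [0,0,0,0,0,-8.5,-1]
    - [0,0,0,0,0,-8.5,-1]

```text
time_s: 10.0
position: [0.4849, -0.3665, 0.1068]
tool_rot: [[-0.942, -0.334, 0.005], [-0.334, 0.942, -0.006], [-0.003, -0.007, -1.0]]
ft_force: [0.3, 0.6, 0.0]
grip_width: 0.0463
gripper_force: 51.6
```

Request:
move_arm:
  plan:
    - [0,0,0,-1.2,4,0,-1]
    - [0,0,0,-2.5,8.5,0,-1]
    - [0,0,0,-3.9,13,0,-1]
    - [0,0,0,-5.2,17.5,0,-1]
    - [0,0,0,-6.5,21.4,0,-1]

```text
time_s: 10.5
position: [0.4726, -0.1396, 0.1022]
tool_rot: [[-0.943, -0.334, -0.001], [-0.334, 0.943, 0.0], [0.0, 0.001, -1.0]]
ft_force: [1.5, -0.2, 0.1]
grip_width: 0.0468
gripper_force: 51.7
```

Request:
move_arm:
  plan:
    - [0,0,0,-1.3,4.4,0,-1]
    - [0,0,0,-2.6,8.7,0,-1]
    - [0,0,0,-3.9,13,0,-1]
    - [0,0,0,-5.2,17.3,0,-1]
    - [0,0,0,-6.5,21.4,0,-1]

```text
time_s: 11.0
position: [0.4625, 0.0834, 0.1023]
tool_rot: [[-0.943, -0.334, -0.0], [-0.334, 0.943, 0.0], [0.0, 0.0, -1.0]]
ft_force: [0.2, 0.5, -1.1]
grip_width: 0.0467
gripper_force: 51.7
```

Request:
move_arm:
  plan:
    - [0,0,0,-1.3,4.4,0,-1]
    - [0,0,0,-2.6,8.7,0,-1]
    - [0,0,0,-3.9,13,0,-1]
    - [0,0,0,-5.2,17.3,0,-1]
    - [0,0,0,-6.4,21.4,0,-1]

```text
time_s: 11.5
position: [0.4514, 0.3065, 0.1022]
tool_rot: [[-0.942, -0.334, -0.0], [-0.334, 0.942, -0.0], [0.0, -0.0, -1.0]]
ft_force: [0.6, -0.1, 0.1]
grip_width: 0.0469
gripper_force: 51.7
```

Request:
move_arm:
  plan:
    - [0,0,0,0,0,0,-1]
    - [0,0,0,0,0,0,-1]

```text
time_s: 11.7
position: [0.4514, 0.3051, 0.1019]
tool_rot: [[-0.942, -0.336, -0.001], [-0.336, 0.942, -0.001], [0.001, -0.0, -1.0]]
ft_force: [0.2, 0.8, -0.3]
grip_width: 0.0472
gripper_force: 51.7
```

Request:
move_arm:
  plan:
    - [0,0,0,0,-0.1,3.5,-1]
    - [0,0,0,0,-0.1,6,-1]
    - [0,0,0,0,-0.1,7.4,-1]
    - [0,0,0,0,-0.1,8.1,-1]
    - [0,0,0,0,-0.1,8.1,-1]

```text
time_s: 12.2
position: [0.4524, 0.3027, 0.0209]
tool_rot: [[-0.943, -0.333, -0.001], [-0.333, 0.943, -0.001], [0.001, -0.0, -1.0]]
ft_force: [-0.3, 0.2, -0.7]
grip_width: 0.0467
gripper_force: 51.7
```

Request:
move_arm:
  plan:
    - [0,0,0,0,0,0.1,-1]
    - [0,0,0,0,0,0.2,-1]
    - [0,0,0,0,0,0.2,-1]

```text
time_s: 12.5
position: [0.4526, 0.3037, 0.0199]
tool_rot: [[-0.943, -0.334, 0.001], [-0.334, 0.943, 0.0], [-0.001, 0.0, -1.0]]
ft_force: [0.9, 0.7, -0.4]
grip_width: 0.0467
gripper_force: 51.7
```

Request:
move_arm:
  plan:
    - [0,0,0,0,0,0.1,-1]
    - [0,0,0,0,0,0.2,-1]
    - [0,0,0,0,0,0.2,-1]

```text
time_s: 12.8
position: [0.4527, 0.3038, 0.0189]
tool_rot: [[-0.942, -0.334, 0.002], [-0.334, 0.942, 0.0], [-0.002, -0.0, -1.0]]
ft_force: [-4.0, -1.9, 14.2]
grip_width: 0.047
gripper_force: 53.1
```

Request:
move_arm:
  plan:
    - [0,0,0,0,0,-0.1,-1]
    - [0,0,0,0,0,-0.1,0.4]
    - [0,0,0,0,0,-0.1,0.6]
    - [0,0,0,0,0,-0.1,0.6]
    - [0,0,0,0,0,-0.1,0.6]

```text
time_s: 13.3
position: [0.4524, 0.3037, 0.0182]
tool_rot: [[-0.943, -0.334, -0.0], [-0.334, 0.943, -0.0], [0.0, 0.0, -1.0]]
ft_force: [0.5, -0.8, 0.1]
grip_width: 0.0683
gripper_force: 0.0
```

Request:
move_arm:
  plan:
    - [0,0,0,0,0,-1,0.7]
    - [0,0,0,0,0,-4,0.7]
    - [0,0,0,0,0,-8,0.7]
    - [0,0,0,0,0,-8.5,0.7]
    - [0,0,0,0,0,-8.5,0.7]

```text
time_s: 13.8
position: [0.4528, 0.3039, 0.1048]
tool_rot: [[-0.942, -0.334, 0.003], [-0.334, 0.943, 0.001], [-0.003, 0.0, -1.0]]
ft_force: [-0.0, 1.0, -0.8]
grip_width: 0.0724
gripper_force: 0.0
```

Request:
move_arm:
  plan:
    - [0,0,-6.5,-7.9,-21.6,0,1]
    - [0,0,-6.5,-7.9,-21.6,0,1]
    - [0,0,-6.5,-7.9,-21.6,0,1]
    - [0,0,-6.5,-7.9,-21.6,0,1]
    - [0,0,-6.5,-7.9,-21.6,0,1]

```text
time_s: 14.3
position: [0.6003, 0.1234, 0.1018]
tool_rot: [[-0.9, -0.437, -0.002], [-0.437, 0.9, -0.0], [0.002, 0.0, -1.0]]
ft_force: [-0.4, 1.5, -0.0]
grip_width: 0.0853
gripper_force: 0.0
```

Request:
move_arm:
  plan:
    - [0,0,0,0,0,0,1]
    - [0,0,0,0,0,0,1]

```text
time_s: 14.5
position: [0.5984, 0.1262, 0.1019]
tool_rot: [[-0.899, -0.438, -0.003], [-0.438, 0.899, 0.0], [0.002, 0.001, -1.0]]
ft_force: [-0.1, 0.0, 0.1]
grip_width: 0.0854
gripper_force: 0.0
```

```bash
python3 - <<'E'
from fit import *
look(dict(gold_watch_centre=(.452,.304,np.radians(19.5))))
E
```

```text
gold_watch_centre 1 [ 0.4465  0.3038 25.4018  0.2119]
   single [ 0.4465  0.3038 25.4018  0.2119]
```

Request:
move_arm:
  plan:
    - [0,0,0,-0.1,0,4.5,1]
    - [0,0,0,-0.1,0,7,1]
    - [0,0,0,-0.1,0,8.5,1]
    - [0,0,0,-0.1,0,8.5,1]
    - [0,0,0,-0.1,0,8.5,0.3]

```text
time_s: 15.2
position: [0.6, 0.1275, 0.0189]
tool_rot: [[-0.898, -0.439, 0.001], [-0.439, 0.898, 0.0], [-0.0, -0.0, -1.0]]
ft_force: [0.3, 0.1, 1.6]
grip_width: 0.0736
gripper_force: 0.0
```

Request:
move_arm:
  plan:
    - [0,0,0,0,0,0,-1]
    - [0,0,0,0,0,0,-1]
    - [0,0,0,0,0,0,-1]
    - [0,0,0,0,0,0,-1]
    - [0,0,0,0,0,0,-1]

```text
time_s: 15.7
position: [0.6005, 0.1272, 0.0198]
tool_rot: [[-0.899, -0.439, 0.002], [-0.439, 0.899, 0.0], [-0.002, -0.001, -1.0]]
ft_force: [-1.4, 0.9, 6.6]
grip_width: 0.0469
gripper_force: 51.3
```

Request:
move_arm:
  plan:
    - [0,0,0,0,0,-1,-1]
    - [0,0,0,0,0,-3,-1]
    - [0,0,0,0,0,-6,-1]
    - [0,0,0,0,0,-8.5,-1]
    - [0,0,0,0,0,-8.5,-1]

```text
time_s: 16.2
position: [0.6015, 0.127, 0.1076]
tool_rot: [[-0.899, -0.439, 0.007], [-0.439, 0.899, 0.0], [-0.007, -0.003, -1.0]]
ft_force: [0.6, 0.2, -1.8]
grip_width: 0.0469
gripper_force: 51.6
```

Request:
move_arm:
  plan:
    - [0,0,6,2.4,-2.9,0,-1]
    - [0,0,13,5,-6,0,-1]
    - [0,0,20,8,-9.6,0,-1]
    - [0,0,26,10.5,-12.6,0,-1]
    - [0,0,26,13,-15.6,0,-1]

```text
time_s: 16.7
position: [0.5506, -0.0718, 0.103]
tool_rot: [[-1.0, 0.003, -0.001], [0.003, 1.0, 0.0], [0.001, 0.0, -1.0]]
ft_force: [-0.1, -0.3, -0.4]
grip_width: 0.0467
gripper_force: 51.6
```

Request:
move_arm:
  plan:
    - [0,0,0,0.9,-3.7,0,-1]
    - [0,0,0,1.8,-7.5,0,-1]
    - [0,0,0,2.7,-11,0,-1]
    - [0,0,0,3.6,-14.8,0,-1]

```text
time_s: 17.1
position: [0.5147, -0.2193, 0.103]
tool_rot: [[-1.0, -0.001, -0.001], [-0.001, 1.0, 0.001], [0.001, 0.001, -1.0]]
ft_force: [-0.0, 0.1, -0.8]
grip_width: 0.0465
gripper_force: 51.6
```

Request:
move_arm:
  plan:
    - [0,0,0,0.9,-3.7,0,-1]
    - [0,0,0,1.8,-7.5,0,-1]
    - [0,0,0,2.7,-11.5,0,-1]
    - [0,0,0,3.6,-14.8,0,-1]
    - [0,0,0,3.6,-14.8,0,-1]

```text
time_s: 17.6
position: [0.4781, -0.37, 0.1027]
tool_rot: [[-1.0, 0.004, -0.0], [0.004, 1.0, -0.001], [0.0, -0.001, -1.0]]
ft_force: [0.7, 1.2, -1.2]
grip_width: 0.0467
gripper_force: 51.6
```

Request:
move_arm:
  plan:
    - [0,0,0,0,0,0,-1]
    - [0,0,0,0,0,0,-1]

```text
time_s: 17.8
position: [0.4797, -0.3651, 0.1031]
tool_rot: [[-1.0, -0.001, -0.001], [-0.001, 1.0, 0.001], [0.001, 0.001, -1.0]]
ft_force: [0.6, 0.0, 0.1]
grip_width: 0.0467
gripper_force: 51.6
```

Request:
move_arm:
  plan:
    - [0,0,0,-0.1,0,3.5,-1]
    - [0,0,0,-0.1,0,6,-1]
    - [0,0,0,-0.1,0,7.4,-1]
    - [0,0,0,-0.1,0,8.1,-1]
    - [0,0,0,-0.1,0,8.1,-1]

```text
time_s: 18.3
position: [0.4808, -0.3652, 0.0218]
tool_rot: [[-1.0, -0.002, -0.001], [-0.002, 1.0, 0.001], [0.001, 0.001, -1.0]]
ft_force: [-0.6, 0.1, -0.8]
grip_width: 0.0467
gripper_force: 51.6
```

Request:
move_arm:
  plan:
    - [0,0,0,0,0,0.1,-1]
    - [0,0,0,0,0,0.2,-1]
    - [0,0,0,0,0,0.2,-1]

```text
time_s: 18.6
position: [0.4808, -0.3664, 0.0209]
tool_rot: [[-1.0, -0.0, 0.001], [-0.0, 1.0, -0.001], [-0.001, -0.001, -1.0]]
ft_force: [-0.1, 0.4, -0.2]
grip_width: 0.0468
gripper_force: 51.6
```

Request:
move_arm:
  plan:
    - [0,0,0,0,0,0.1,-1]
    - [0,0,0,0,0,0.2,-1]
    - [0,0,0,0,0,0.2,-1]

```text
time_s: 18.9
position: [0.4808, -0.3665, 0.0198]
tool_rot: [[-1.0, -0.0, 0.001], [-0.0, 1.0, -0.001], [-0.001, -0.001, -1.0]]
ft_force: [-2.5, 1.9, 10.5]
grip_width: 0.0467
gripper_force: 52.6
```

Request:
move_arm:
  plan:
    - [0,0,0,0,0,-0.1,-1]
    - [0,0,0,0,0,-0.1,0.4]
    - [0,0,0,0,0,-0.1,0.6]
    - [0,0,0,0,0,-0.1,0.6]
    - [0,0,0,0,0,-0.1,0.6]

```text
time_s: 19.4
position: [0.4806, -0.3663, 0.0192]
tool_rot: [[-1.0, -0.0, -0.0], [-0.0, 1.0, 0.0], [0.0, 0.0, -1.0]]
ft_force: [0.2, 0.7, -0.4]
grip_width: 0.0679
gripper_force: 0.0
```

Request:
move_arm:
  plan:
    - [0,0,0,0,0,-1,0.7]
    - [0,0,0,0,0,-4,0.7]
    - [0,0,0,0,0,-8,0.7]
    - [0,0,0,0,0,-8.5,0.7]
    - [0,0,0,0,0,-8.5,0.7]

```text
time_s: 19.9
position: [0.481, -0.3666, 0.106]
tool_rot: [[-1.0, -0.0, 0.002], [-0.0, 1.0, -0.002], [-0.002, -0.002, -1.0]]
ft_force: [-0.1, 0.3, -0.8]
grip_width: 0.0727
gripper_force: 0.0
```

Request:
move_arm:
  plan:
    - [0,0,0,-7.5,23.4,0,1]
    - [0,0,0,-7.5,23.4,0,1]
    - [0,0,0,-7.5,23.4,0,1]
    - [0,0,0,-7.5,23.4,0,1]
    - [0,0,0,-7.5,23.4,0,1]

```text
time_s: 20.4
position: [0.5553, -0.1298, 0.1031]
tool_rot: [[-1.0, -0.001, -0.002], [-0.001, 1.0, 0.001], [0.002, 0.001, -1.0]]
ft_force: [-0.7, -0.2, -1.1]
grip_width: 0.085
gripper_force: 0.0
```

Request:
move_arm:
  plan:
    - [0,0,0,0,0,0,1]
    - [0,0,0,0,0,0,1]

```text
time_s: 20.6
position: [0.5552, -0.1313, 0.1033]
tool_rot: [[-1.0, -0.002, -0.002], [-0.002, 1.0, 0.001], [0.002, 0.001, -1.0]]
ft_force: [0.0, -0.4, 0.5]
grip_width: 0.0851
gripper_force: 0.0
```

Request:
move_arm:
  plan:
    - [0,0,0,0,0,4.5,1]
    - [0,0,0,0,0,7,1]
    - [0,0,0,0,0,8.5,1]
    - [0,0,0,0,0,8.6,1]
    - [0,0,0,0,0,8.6,0.3]

```text
time_s: 21.1
position: [0.5553, -0.1334, 0.0183]
tool_rot: [[-1.0, 0.001, -0.0], [0.001, 1.0, 0.0], [0.0, 0.0, -1.0]]
ft_force: [-0.2, 0.2, 0.1]
grip_width: 0.0733
gripper_force: 0.0
```

Request:
move_arm:
  plan:
    - [0,0,0,0,0,0,-1]
    - [0,0,0,0,0,0,-1]
    - [0,0,0,0,0,0,-1]
    - [0,0,0,0,0,0,-1]
    - [0,0,0,0,0,0,-1]

```text
time_s: 21.6
position: [0.556, -0.1327, 0.0195]
tool_rot: [[-1.0, -0.0, 0.002], [-0.0, 1.0, -0.001], [-0.002, -0.001, -1.0]]
ft_force: [-2.2, -1.6, 6.4]
grip_width: 0.0466
gripper_force: 51.7
```

Request:
move_arm:
  plan:
    - [0,0,0,0,0,-1,-1]
    - [0,0,0,0,0,-3,-1]
    - [0,0,0,0,0,-6,-1]
    - [0,0,0,0,0,-8.5,-1]
    - [0,0,0,0,0,-8.5,-1]

```text
time_s: 22.1
position: [0.557, -0.1328, 0.1072]
tool_rot: [[-1.0, -0.001, 0.006], [-0.001, 1.0, -0.003], [-0.006, -0.003, -1.0]]
ft_force: [-0.1, -0.6, -1.2]
grip_width: 0.0468
gripper_force: 51.7
```

Request:
move_arm:
  plan:
    - [0,0,0,-0.5,3.3,0,-1]
    - [0,0,0,-1.0,6.5,0,-1]
    - [0,0,0,-1.6,9.8,0,-1]
    - [0,0,0,-2.1,12.9,0,-1]

```text
time_s: 22.5
position: [0.5762, -0.0017, 0.1026]
tool_rot: [[-1.0, -0.0, -0.001], [-0.0, 1.0, 0.0], [0.001, 0.0, -1.0]]
ft_force: [-0.4, 0.4, -1.1]
grip_width: 0.0467
gripper_force: 51.7
```

Request:
move_arm:
  plan:
    - [0,0,0,-0.5,3.3,0,-1]
    - [0,0,0,-1.0,6.5,0,-1]
    - [0,0,0,-1.6,9.8,0,-1]
    - [0,0,0,-2.1,12.9,0,-1]
    - [0,0,0,-2.1,12.9,0,-1]

```text
time_s: 23.0
position: [0.597, 0.1292, 0.1024]
tool_rot: [[-1.0, -0.004, -0.001], [-0.004, 1.0, 0.001], [0.001, 0.001, -1.0]]
ft_force: [0.1, -0.2, -0.5]
grip_width: 0.0467
gripper_force: 51.7
```

Request:
move_arm:
  plan:
    - [0,0,0,0,0,0,-1]
    - [0,0,0,0,0,0,-1]

```text
time_s: 23.2
position: [0.5972, 0.1249, 0.1029]
tool_rot: [[-1.0, 0.0, -0.001], [0.0, 1.0, -0.0], [0.001, -0.0, -1.0]]
ft_force: [-0.9, -0.5, 0.2]
grip_width: 0.0466
gripper_force: 51.7
```

Request:
move_arm:
  plan:
    - [0,0,0,0,0,3.5,-1]
    - [0,0,0,0,0,6,-1]
    - [0,0,0,0,0,7.4,-1]
    - [0,0,0,0,0,8.1,-1]
    - [0,0,0,0,0,8.1,-1]

```text
time_s: 23.7
position: [0.5975, 0.1253, 0.0221]
tool_rot: [[-1.0, 0.0, -0.001], [0.0, 1.0, -0.0], [0.001, -0.0, -1.0]]
ft_force: [-0.0, -0.6, -1.1]
grip_width: 0.0464
gripper_force: 51.7
```

Request:
move_arm:
  plan:
    - [0,0,0,0,0,0.1,-1]
    - [0,0,0,0,0,0.2,-1]
    - [0,0,0,0,0,0.2,-1]

```text
time_s: 24.0
position: [0.5977, 0.1258, 0.021]
tool_rot: [[-1.0, -0.0, 0.001], [-0.0, 1.0, -0.0], [-0.001, -0.0, -1.0]]
ft_force: [0.2, -0.2, -0.1]
grip_width: 0.047
gripper_force: 51.7
```

Request:
move_arm:
  plan:
    - [0,0,0,0,0,0.1,-1]
    - [0,0,0,0,0,0.1,-1]

```text
time_s: 24.2
position: [0.5976, 0.1258, 0.0196]
tool_rot: [[-1.0, -0.0, 0.001], [-0.0, 1.0, -0.0], [-0.001, -0.0, -1.0]]
ft_force: [0.6, 0.1, 1.2]
grip_width: 0.0465
gripper_force: 51.8
```

Just touching; 0.5 mm more, then release, lift and retreat for a look.

Request:
move_arm:
  plan:
    - [0,0,0,0,0,0.05,-1]
    - [0,0,0,0,0,0.05,-1]
    - [0,0,0,0,0,0,0.4]
    - [0,0,0,0,0,0,0.6]
    - [0,0,0,0,0,0,0.6]

```text
time_s: 24.7
position: [0.5975, 0.1257, 0.0192]
tool_rot: [[-1.0, -0.0, -0.0], [-0.0, 1.0, -0.0], [0.0, -0.0, -1.0]]
ft_force: [-0.5, 0.2, 0.0]
grip_width: 0.0685
gripper_force: 0.0
```

Request:
move_arm:
  plan:
    - [0,0,0,0,0,0,0.6]
    - [0,0,0,0,0,-1,0.7]
    - [0,0,0,0,0,-4,0.7]
    - [0,0,0,0,0,-8,0.7]
    - [0,0,0,0,0,-11,0.7]

```text
time_s: 25.2
position: [0.5978, 0.1258, 0.1323]
tool_rot: [[-1.0, -0.0, 0.002], [-0.0, 1.0, 0.0], [-0.002, 0.0, -1.0]]
ft_force: [0.3, 0.8, 0.5]
grip_width: 0.0727
gripper_force: 0.0
```

Request:
move_arm:
  plan:
    - [0,0,0,20,-10,-6,0.7]
    - [0,0,0,20,-10,-6,0.7]
    - [0,0,0,20,-10,-6,0.7]
    - [0,0,0,20,-10,-6,0.7]
    - [0,0,0,20,-10,-6,0.7]

```text
time_s: 25.7
position: [0.395, 0.0251, 0.1906]
tool_rot: [[-1.0, -0.0, 0.001], [-0.0, 1.0, -0.001], [-0.001, -0.001, -1.0]]
ft_force: [-0.4, 0.4, 0.2]
grip_width: 0.0727
gripper_force: 0.0
```

```bash
python3 - <<'E'
from fit import *
P=look(dict(steel_watch_centre=(.481,-.3655,0.),gold_watch_centre=(.452,.304,np.radians(19.5)),black_watch_centre=(.598,.126,0.)))
save(P[0],"end.png"); 
p,q=P
T=lambda a,u,v,r=25: cv2.resize(a["color"][v-r:v+r,u-r:u+r,::-1],(260,260),interpolation=cv2.INTER_CUBIC)
cv2.imwrite("pics/end.png",np.vstack([np.hstack([T(p,523,257),T(p,187,267),T(p,276,197)]),np.hstack([T(q,134,222),T(q,449,251),T(q,348,292)])]))
E
```

```text
steel_watch_centre 2 [ 0.4803 -0.3669  1.4041  0.1611]
   single [ 0.4814 -0.3673  2.9863  0.0595]
   single [ 0.4749 -0.3669  2.8192  0.1234]
gold_watch_centre 1 [ 0.4523  0.3042 19.9326  0.0685]
   single [ 0.4523  0.3042 19.9326  0.0685]
black_watch_centre 2 [0.5997 0.1269 0.8913 0.1353]
   single [0.6008 0.1271 1.0887 0.0571]
   single [ 0.5963  0.1255 -0.8153  0.1343]
```

View pics/end.png

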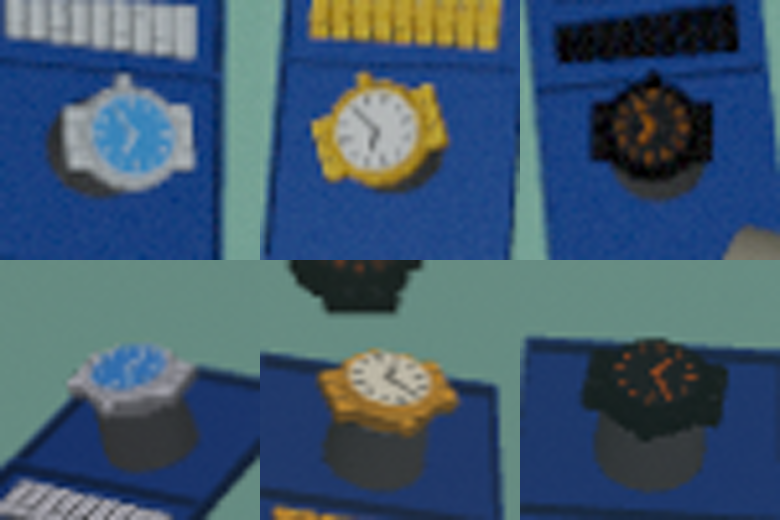

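All three watches sit level and dial up on their own trays' cushions, within about 3 mm of the seats (in the crops, steel left, gold middle, black right). Handing in.

```bash
python3 -c "
from rig import env
print(env.close_job())"
```

```text
the job is handed in; nothing more can be done
None
```

All three watches are back, dial up, on the cushions of their own metal's trays (within about 3 mm of centre by the cameras), the purple cushion is empty again, and the job was handed in at about 26 s of the 88 s limit; no verdict came back.

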